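# Key in a bread roll and hold it up with the tongs

## Task

On the order keypad press the red key all the way down, let it spring back, then press the blue key all the way down; leave the yellow key alone. Then take the tongs from their rest, close their tips on the round golden bread roll on the wooden board and lift it at least 10 cm above the board, ready for the customer's bag. Finish while still holding it up in the tongs: never touch the roll with the gripper itself, and leave the muffin, the milk jug, the sugar jar and the red saucer where they are.

Things in the scene. Friction and masses are not known exactly. Their poses are not given: they have to be found in the camera images.
- board: Fixed dark wooden serving board, 130 (its x) x 300 (its y) mm, top face 40 mm above its origin (centre of its underside, on the table). x points away from the robot at yaw 0. Roll and muffin stand on its two halves, about 150 mm apart, nearer its front edge; which is where changes.
- roll: Loose round golden bread roll, 44 mm across with upright sides from 7 to 25 mm above its underside, 36 mm high, about 45 g. Origin: centre of its underside.
- roll_mid (a point): Centre of the roll, 17 mm above its underside.
- muffin: Bystander: dark chocolate muffin in a paper case, 48 mm across, 43 mm high, on the other half of the board. Origin: centre of its underside. Not to be moved.
- keypad: Fixed grey order keypad, 200 (its x) x 90 x 30 mm, with three round keys in a row along its x, 60 mm apart; which key is where changes. Origin: centre of its underside.
- key_red_top (a point): Centre of the top face of the red key (28 mm across), 52 mm above the table when up; pressed straight down. It stands 10 mm proud of a dark round collar 44 mm across.
- key_blue_top (a point): Centre of the top face of the blue key (28 mm across), 52 mm above the table when up; pressed straight down. It stands 10 mm proud of a dark round collar 44 mm across.
- key_yellow_top (a point): Centre of the top face of the yellow key (28 mm across), 52 mm above the table when up; pressed straight down. It stands 10 mm proud of a dark round collar 44 mm across.
- key_red (a joint): Travel of the red key: 0 up, 0.006 m fully down; a spring (1.5 N at first, 5 N fully down) returns it.
- key_blue (a joint): Travel of the blue key: 0 up, 0.006 m fully down; a spring (1.5 N at first, 5 N fully down) returns it.
- key_yellow (a joint): Travel of the yellow key: 0 up, 0.006 m fully down; a spring (1.5 N at first, 5 N fully down) returns it.
- rest: Fixed blue ceramic tong rest, base 200 x 100 x 8 mm, with two crossbars (16 mm thick, tops 36 mm above the table) 85 mm behind and 55 mm ahead of its origin along its x; the tongs lie across them. Nothing stands between the bars but the 8 mm base. Origin: on the table under the grip sleeves of the tongs as they lie at the start.
- tongs: Loose sprung steel tongs, 245 mm long, 110 g: two strips 24 mm tall whose tips open sideways, level. Origin midway between the black grip sleeves when open, at the strips' underside (36 mm above the table at first). x points from hinge (x = -110 mm) to the red tip paddles (+80 to +110 mm), z up. This frame is the right arm's: squeezed evenly it yaws by half the jaw angle.
- tongs_grip (a point): Grip centre: 12 mm above the tongs' origin, midway between the black sleeves, which run 34 mm either way along x and measure 60 mm over their outer faces when open; near the centre of mass. Squeezing here takes 5.5 N to start and 11 N to reach the roll; 25 to 40 N then grips it firmly.
- tongs_hinge (a point): Hinge of the tongs, at their rear end, at mid-height of the strips. With 54 mm over the sleeves there are about 69 mm between the tips; with 40 mm the arms are parallel and the tips 44 mm apart.
- tongs_jaw (a joint): Closing angle of the tongs: 0 open (81 mm between the tips), 0.18 rad arms parallel with 44 mm between the tips (closed on the roll), 0.30 the stop. A spring opens them.
- tip_left (a point): Middle of the inner face of the left red tip paddle (30 mm long, 24 mm tall, 5 mm thick), at mid-height of the strips: 95 mm ahead of and level with the grip centre.
- tip_right (a point): The same on the right tip paddle.
- saucer: Bystander: red saucer, 120 mm across, loose, at the back left.
- jug: Bystander: steel milk jug, 84 mm across, 100 mm high, loose, behind the board.
- sugar: Bystander: amber sugar jar, 72 mm across, 110 mm high, loose, at the back right.
Mind the look-alikes: they are no part of the job. Of the things that look like the rest, the smaller one is meant.

How it is judged:
By the outcome, as a careful person would: the job done as asked, in the order asked, and still so for the second after the job is handed in, while the arm keeps its last pose, push and grip.
It also fails if it takes over 64 s, if anything falls off the work surface, if the arm or the gripper's body presses on something with over 40 N, if the wrist force passes 120 N, or if a joint passes its speed limit or range.

## Robot

A 6-joint arm with a two-finger parallel gripper is mounted at the origin on the work surface. World frame = base frame: x ahead of the robot, y to its left, z up, the work surface at z = 0. Lengths are in m, angles in rad, forces in N, time in s.
With the tool pointing down it reaches from about 0.35 to 0.975 m from the base axis. Payload 4.9 kg.
Tool frame: the origin (TCP) lies at the very end of the fingers, on their centre line; the grasp point (between the pads) lies 19 mm behind it; z points along the fingers, y is the line along which they close (so a half turn about z gives the same grasp; the last joint's range is limited). The gripper opens to 85 mm and grips with 20 to 120 N. Pads are 22 mm wide; open, the fingers measure 114 mm over their backs; the gripper's body (76 mm by 85 mm) begins 54 mm behind the grasp point. The pads swing forward as they close: fully open they stand 13 mm farther back than shut.
Start: joints at [1.058, 0.053, 1.613, -0, 1.476, -0.119], TCP at [0.24, 0.577, 0.231] pointing down, gripper open.
Joint ranges: [-3.01, 3.01], [-1.01, 2.22], [0.06, 2.58], [-1.02, 4.17], [0.09, 2.62], [-3.14, 3.14]. Speed limits (rad/s): [2.57, 2.57, 3.14, 3.14, 3.14, 3.14].

## Interface

Orientations are given as a rotation vector (axis times angle).
In Python, from station import ctrl, imaging gives the robot as it stands.
- The arm moves only by the tool play_rows, never from a script. Its argument "series" is a list of rows, each a list of 3 entries, a list of its own where there are three numbers: the opening, from 0 (shut) to 1 (fully open), then the shift along the tool's x, y, z each as a share of 0.05 m, from -1 to 1, then the turn, a rotation vector about the tool's x, y, z each as a share of 8 degrees, from -1 to 1. In form: [[grip, [dx, dy, dz], [ax, ay, az]], ...]. A call has 1 to 8 rows; each row shifts and turns the commanded pose from where the row before left it, along the tool's axes as they then stand; what a row does not reach is not made up. A row lasts 1/8 s, in which the tool goes at most 62.5 mm and 10.7 degrees, less where a joint would pass 70% of its speed; a pose out of reach is approached as far as the arm can. A call with a number of a shift or a turn outside -1 to 1 is refused whole. A call with a gripper value outside its range is refused whole. The fingers move at their own pace and stop on an object; "force" is the grip in N (left out, the last holds). Time passes only in rows, so rows that do not move let the fingers close. It gives the time, the measured TCP pose, the force, the opening and the grip force at its end, in the units of the state.
- ctrl.get_obs(): the state, without advancing time (a new reading comes with each control period).
- imaging.get_image(name): name is "scene" or "top" or "wrist"; returns a dict with "color" (384x512x3 uint8, blue, green, red), "fx", "fy", "cx", "cy" (pixels), "extrinsics" (4x4, takes a point from world to camera coordinates); the wrist camera has in their place "hand_eye" (4x4, takes a point from camera to tool coordinates, whose origin is the TCP and whose axes are the flange's). Camera axes: x right, y down, z forward; pixel columns grow to the right and rows downward; lengths in m; the calibration is good to about 2 mm. A picture is of the moment at which its call begins: read the wrist's pose just before it. There is no depth.
- ctrl.finish_job(): hands the job in; it is judged then, once.
The state is a dict: "t": time; "q": joint angles; "dq": joint speeds; "effort": joint torques, N m; "tool_pos": TCP position; "tool_rot": TCP orientation; "contact_force": force on the tool from outside, world axes, zero at the start; "wrist_torque": the same for the moment, N m; "opening": finger opening in m; "grip_force": force on a finger pad.
Only numpy, scipy, OpenCV 4.12 (cv2) and the standard library are available. Lean on these libraries where they do the work, as an engineer would, in place of code of your own. Each camera call takes 0.05 s, during which the arm holds its last target. There are 200 camera calls.

## Working session

There is one attempt and no reset: what is moved stays moved. The work goes in short steps, Python scripts to look and compute and a tool call to move; the robot and the scene stay as the last step left them, time stands still between calls to the robot, and variables do not carry over. Pictures are saved under pics/ and viewed, at most 10 in all, crops included, and the job is handed in when it is done.

Besides the shell and the picture viewer there is one more tool, called after "Call:" in YAML: its name, and indented under it one key for each argument. play_rows: Moves the arm, as the interface text tells. Shift numbers are shares of 0.05 m and turn numbers shares of 8 degrees, none past 1 either way. Its arguments: {"type":"object","properties":{"series":{"type":"array"},"force":{"type":"number"}},"required":["series"]}

```bash
mkdir -p pics
cat > h.py <<'E'
import numpy as np, cv2
from scipy.spatial.transform import Rotation as R
from station import ctrl, imaging
def ray(im,u,v,z):
    E=np.array(im["extrinsics"]);Rm=E[:3,:3];t=E[:3,3]
    c=-Rm.T@t; d=Rm.T@np.array([(u-im["cx"])/im["fx"],(v-im["cy"])/im["fy"],1])
    return c+d*(z-c[2])/d[2]
def proj(im,p):
    E=np.array(im["extrinsics"]);q=E[:3,:3]@np.array(p)+E[:3,3]
    return q[0]/q[2]*im["fx"]+im["cx"],q[1]/q[2]*im["fy"]+im["cy"]
def delta(pos,rv):
    "needed shift in tool axes (shares of .05) and turn (shares of 8deg) from now"
    o=ctrl.get_obs();r=R.from_rotvec(o["tool_rot"])
    d=r.inv().apply(np.array(pos)-o["tool_pos"])/.05
    a=(r.inv()*R.from_rotvec(rv)).as_rotvec()/np.deg2rad(8)
    return d.round(2),a.round(2)
E
python3 - <<'E'
from h import *
o=ctrl.get_obs();print({k:np.round(v,3) for k,v in o.items()})
print(R.from_rotvec(o["tool_rot"]).as_matrix().round(3))
for n in("top","scene"):
    im=imaging.get_image(n);np.savez(n,**im);c=im["color"]
    cv2.imwrite(f"pics/{n}1.png",cv2.resize(c,(800,600),interpolation=cv2.INTER_CUBIC))
    print(n,im["fx"],im["cx"],im["cy"],np.array(im["extrinsics"]).round(3).tolist())
E
```

```text
{'t': np.float64(0.0), 'q': array([ 1.058,  0.053,  1.614,  0.   ,  1.476, -0.119]), 'dq': array([-0.002,  0.001,  0.001, -0.002,  0.001,  0.   ]), 'effort': array([ 2.0000e-03, -3.9368e+01, -3.7018e+01,  0.0000e+00,  7.0000e-03,
        0.0000e+00]), 'tool_pos': array([0.24 , 0.577, 0.23 ]), 'tool_rot': array([-6.15e-01, -3.08e+00,  3.00e-03]), 'contact_force': array([-0.881,  0.253,  0.385]), 'wrist_torque': array([ 0.003, -0.037, -0.035]), 'grip_force': np.float64(0.0), 'opening': np.float64(0.086)}
[[-0.923  0.384 -0.001]
 [ 0.384  0.923 -0.002]
 [ 0.    -0.002 -1.   ]]
top 395.4559503678406 253.1331370126303 191.79920235859487 [[0.008, -1.0, 0.02, 0.11], [-0.995, -0.01, -0.096, 0.582], [0.096, -0.019, -0.995, 1.161], [0.0, 0.0, 0.0, 1.0]]
scene 361.6520754800829 253.88043039335267 193.4868931967933 [[0.801, 0.599, 0.007, -0.523], [0.359, -0.471, -0.806, -0.097], [-0.48, 0.648, -0.592, 1.408], [0.0, 0.0, 0.0, 1.0]]
```

View pics/top1.png

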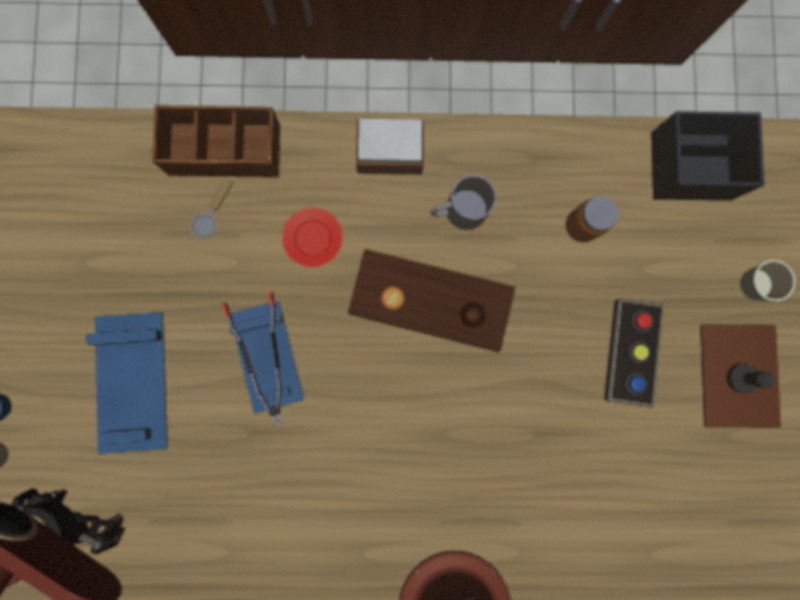

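View pics/scene1.png

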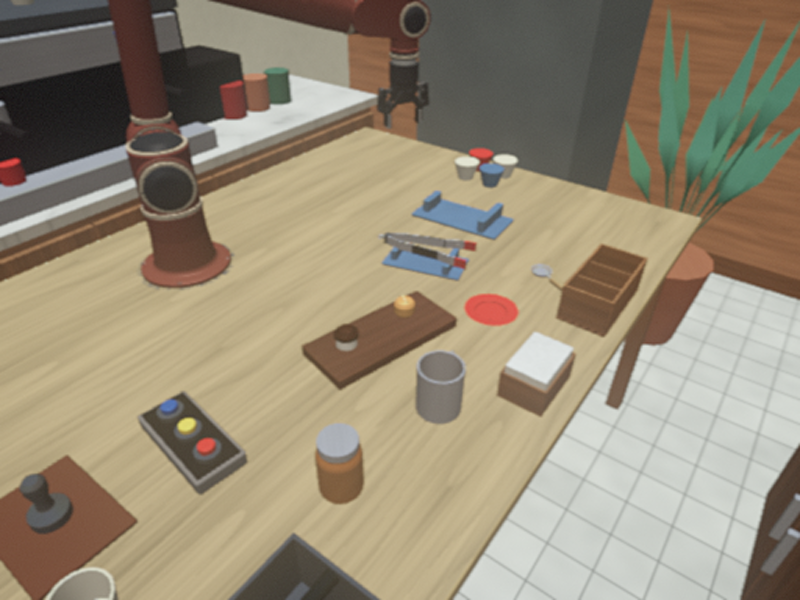

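The top view (800x600) shows the red key at (645,321), yellow at (641,352) and blue at (637,384). The roll is at (393,298) and the muffin at (473,314). The tongs lie on the smaller rest, with the hinge at (276,414) and the tips at (225,306) and (272,295). The scene view agrees.

Run:
```python
from h import *
top=dict(np.load("top.npz"));sc=dict(np.load("scene.npz"))
def blob(im,lo,hi,box):
    x0,y0,x1,y1=[int(b/1.5625) for b in box]
    hsv=cv2.cvtColor(im["color"][y0:y1,x0:x1],cv2.COLOR_BGR2HSV)
    m=cv2.inRange(hsv,np.array(lo),np.array(hi))
    n,l,s,c=cv2.connectedComponentsWithStats(m); i=1+np.argmax(s[1:,4])
    return c[i][0]+x0,c[i][1]+y0,s[i,4]
def tri(uvs):
    A=[];b=[]
    for im,u,v in uvs:
        E=im["extrinsics"];P=np.array([[im["fx"],0,im["cx"]],[0,im["fy"],im["cy"]],[0,0,1]])@E[:3]
        for k,w in((0,u),(1,v)): r=P[k]-w*P[2]; r=r/np.linalg.norm(r[:3]);A.append(r[:3]);b.append(-r[3])
    return np.linalg.lstsq(np.array(A),np.array(b),rcond=None)[0]
red=((0,150,90),(8,255,255))
for n,lo,hi,bt,bs,z in [("red",*red,(625,305,665,338),(185,430,230,462),.052),
 ("yel",(22,120,90),(35,255,255),(620,335,660,370),(165,410,210,442),.052),
 ("blu",(105,130,60),(125,255,255),(615,365,655,402),(150,392,190,420),.052),
 ("roll",(10,120,130),(24,255,255),(375,280,410,315),(390,290,420,318),.063),
 ("tipL",*red,(218,295,240,325),(460,235,480,252),.048),
 ("tipR",*red,(262,285,282,310),(450,252,472,272),.048)]:
    a=blob(top,lo,hi,bt);b=blob(sc,lo,hi,bs)
    print(n,np.round(a,1),np.round(b,1),ray(top,*a[:2],z).round(3),ray(sc,*b[:2],z).round(3),tri([(top,*a[:2]),(sc,*b[:2])]).round(3))
s=1.5625
for n,u,v,z in [("hinge",276,412,.048),("b1",366,250,.04),("b2",515,287,.04),("b3",499,351,.04),("b4",348,314,.04),("r1",230,313,.008),("r2",281,302,.008),("r3",303,401,.008),("r4",253,413,.008)]:
    print(n,ray(top,u/s,v/s,z).round(3))
c=top["color"][175:285,130:205];cv2.imwrite("pics/crop1.png",cv2.resize(c,None,fx=5.4,fy=5.4,interpolation=cv2.INTER_CUBIC))
```

```text
red [411.8 204.9  71. ] [131.4 285.   90. ] [ 0.544 -0.353  0.052] [ 0.544 -0.356  0.052] [ 0.544 -0.355  0.05 ]
yel [409.5 225.   78. ] [119.  271.8  94. ] [ 0.485 -0.345  0.052] [ 0.485 -0.348  0.052] [ 0.484 -0.346  0.05 ]
blu [407.7 245.3  62. ] [107.1 258.8  23. ] [ 0.426 -0.338  0.052] [ 0.422 -0.339  0.052] [ 0.425 -0.339  0.053]
roll [251.1 190.1 118. ] [258.7 196.4 118. ] [0.582 0.122 0.063] [0.587 0.114 0.063] [0.582 0.122 0.057]
tipL [144.1 197.5  15. ] [300.6 157.1  13. ] [0.559 0.435 0.048] [0.554 0.433 0.048] [0.557 0.434 0.049]
tipR [173.2 189.9  11. ] [294.1 168.   18. ] [0.582 0.351 0.048] [0.575 0.35  0.048] [0.579 0.349 0.051]
hinge [0.368 0.335 0.048]
b1 [0.674 0.173 0.04 ]
b2 [ 0.606 -0.113  0.04 ]
b3 [ 0.484 -0.081  0.04 ]
b4 [0.551 0.206 0.04 ]
r1 [0.553 0.436 0.008]
r2 [0.576 0.338 0.008]
r3 [0.386 0.291 0.008]
r4 [0.362 0.386 0.008]
```

View pics/crop1.png

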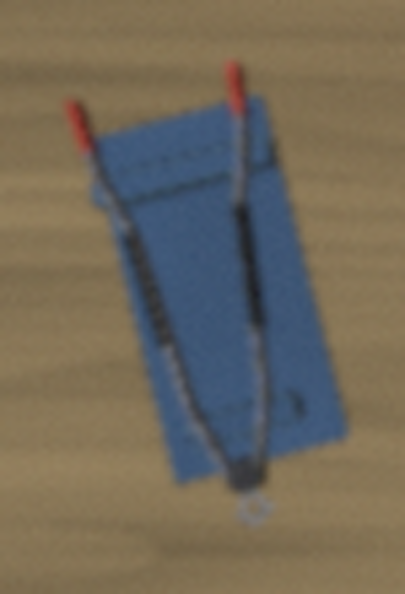

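The crop shows the sleeves centred near crop (150,290) and (250,265), and the hinge at (247,472). The tongs' axis is at about 15.6° yaw and the hinge-to-tip distance is 207 mm, against 205 expected. The heights also match, so I'm starting with the keys.

Call:
play_rows:
  series:
    - [0,[-0.4,-0.5,0],[0,0,0]]
    - [0,[-0.8,-0.93,0],[0,0,0]]
    - [0,[-0.8,-0.93,0],[0,0,0]]
    - [0,[-0.8,-0.93,0],[0,0,0]]
    - [0,[-0.8,-0.93,0],[0,0,0]]
    - [0,[-0.8,-0.93,0],[0,0,0]]
    - [0,[-0.8,-0.93,0],[0,0,0]]
    - [0,[-0.8,-0.93,0],[0,0,0]]

```text
t: 1.1
tool_pos: [0.3823, 0.1365, 0.231]
tool_rot: [0.614, 3.081, 0.0]
contact_force: [1.8, -0.2, -0.2]
opening: -0.0
grip_force: 0.0
```

Call:
play_rows:
  series:
    - [0,[-0.8,-0.93,0],[0,0,0]]
    - [0,[-0.8,-0.93,0],[0,0,0]]
    - [0,[-0.8,-0.93,0.2],[0,0,0]]
    - [0,[-0.8,-0.93,0.2],[0,0,0]]
    - [0,[-0.8,-0.93,0.4],[0,0,0]]
    - [0,[-0.8,-0.93,0.4],[0,0,0]]
    - [0,[-0.8,-0.93,0.4],[0,0,0]]
    - [0,[0,0,0],[0,0,0]]

```text
t: 2.1
tool_pos: [0.513, -0.2666, 0.1492]
tool_rot: [-0.62, -3.074, -0.003]
contact_force: [-0.7, 0.1, 0.0]
opening: 0.0
grip_force: 0.0
```

Run:
```python
from h import *
o=ctrl.get_obs();print(o["t"],o["tool_pos"].round(4),o["q"].round(2),o["opening"],o["contact_force"].round(2))
print(delta([.544,-.3545,.060],o["tool_rot"]))
```

```text
2.1 [ 0.513  -0.2666  0.1492] [-0.61  0.01  1.8  -0.    1.34 -1.78] 4.5234261269059665e-05 [-0.71  0.13  0.02]
(array([-1.26, -1.38,  1.78]), array([0., 0., 0.]))
```

Call:
play_rows:
  series:
    - [0,[-0.63,-0.69,0.3],[0,0,0]]
    - [0,[-0.63,-0.69,0.4],[0,0,0]]
    - [0,[0,0,0.8],[0,0,0]]
    - [0,[0,0,0.2],[0,0,0]]
    - [0,[0,0,0],[0,0,0]]

```text
t: 2.72
tool_pos: [0.5455, -0.3508, 0.0679]
tool_rot: [-0.613, -3.08, -0.001]
contact_force: [-0.1, 0.7, -0.2]
opening: 0.0
grip_force: 0.0
```

Run:
```python
from h import *
o=ctrl.get_obs();print(o["t"],o["tool_pos"].round(4),o["contact_force"].round(2))
print(delta([.544,-.3545,.052],o["tool_rot"]),delta([.544,-.3545,.052],[-.615,-3.08,.003]))
im=imaging.get_image("wrist");print(im["fx"],im["cx"],im["cy"],np.array(im["hand_eye"]).round(3).tolist())
a=imaging.get_image("scene")["color"][200:330,60:200]
cv2.imwrite("pics/w1.png",np.hstack([im["color"][:, :],cv2.resize(a,(288,267))[:, :].copy() if 0 else cv2.copyMakeBorder(cv2.resize(a,(288,267)),0,117,0,0,cv2.BORDER_CONSTANT)]))
```

```text
2.725 [ 0.5455 -0.3508  0.0679] [-0.06  0.67 -0.21]
(array([-0.  , -0.08,  0.32]), array([0., 0., 0.])) (array([-0.  , -0.08,  0.32]), array([ 0.02, -0.01,  0.01]))
267.441546650988 257.53908777457127 191.07275028690987 [[-0.0, -0.954, -0.3, 0.077], [1.0, -0.0, -0.0, -0.0], [0.0, -0.3, 0.954, -0.142], [0.0, 0.0, 0.0, 1.0]]
```

View pics/w1.png

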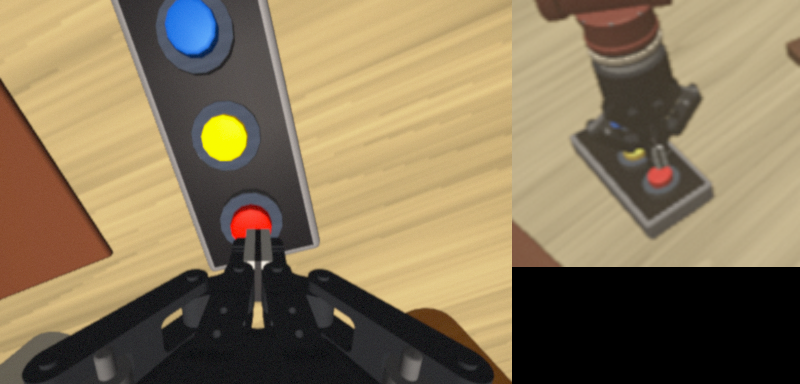

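The wrist view shows the fingertips at (258,232), over the red key centred about 8 px to the left. That is about 4 mm, in agreement with the computed y shift of -0.08.

Call:
play_rows:
  series:
    - [0,[0,-0.08,0.16],[0,0,0]]
    - [0,[0,0,0.16],[0,0,0]]
    - [0,[0,0,0.06],[0,0,0]]
    - [0,[0,0,0.06],[0,0,0]]
    - [0,[0,0,0],[0,0,0]]

```text
t: 3.45
tool_pos: [0.5444, -0.3559, 0.0465]
tool_rot: [-0.614, -3.081, 0.0]
contact_force: [-2.7, 1.5, 5.7]
opening: 0.0002
grip_force: 2.3
```

Call:
play_rows:
  series:
    - [0,[0,0,0.04],[0,0,0]]
    - [0,[0,0,0.02],[0,0,0]]
    - [0,[0,0,0],[0,0,0]]

```text
t: 3.82
tool_pos: [0.5445, -0.356, 0.0459]
tool_rot: [-0.614, -3.08, 0.0]
contact_force: [-6.6, 4.8, 15.0]
opening: 0.0004
grip_force: 7.4
```

Call:
play_rows:
  series:
    - [0,[0,0,-0.5],[0,0,0]]
    - [0,[0,0,-0.5],[0,0,0]]
    - [0,[0.6,-0.15,0],[0,0,0]]
    - [0,[0.9,-0.25,0],[0,0,0]]
    - [0,[0.8,-0.2,0],[0,0,0]]
    - [0,[0,0,0.5],[0,0,0]]
    - [0,[0,0,0],[0,0,0]]

```text
t: 4.7
tool_pos: [0.4251, -0.3379, 0.0659]
tool_rot: [-0.615, -3.077, -0.004]
contact_force: [-1.2, 0.2, 0.5]
opening: -0.0
grip_force: 0.0
```

Run:
```python
from h import *
o=ctrl.get_obs();print(o["t"],o["tool_pos"].round(4),o["contact_force"].round(2))
print(delta([.425,-.339,.052],o["tool_rot"]))
# wrist check of key positions
r=R.from_rotvec(o["tool_rot"]).as_matrix();T=np.eye(4);T[:3,:3]=r;T[:3,3]=o["tool_pos"]
im=imaging.get_image("wrist");im["extrinsics"]=np.linalg.inv(T@np.array(im["hand_eye"]))
hsv=cv2.cvtColor(im["color"],cv2.COLOR_BGR2HSV)
for n,lo,hi in[("blue",(100,130,60),(125,255,255)),("yel",(22,140,90),(35,255,255)),("red",(0,170,110),(6,255,255))]:
    k,l,s,c=cv2.connectedComponentsWithStats(cv2.inRange(hsv,np.array(lo),np.array(hi)));
    i=1+np.argmax(s[1:,4]);print(n,s[i],c[i].round(1),ray(im,*c[i],.052).round(4))
```

```text
4.7 [ 0.4251 -0.3379  0.0659] [-1.2   0.19  0.49]
(array([-0.01, -0.02,  0.28]), array([0., 0., 0.]))
blue [235 206  42  33 942] [255.1 221.3] [ 0.417  -0.3362  0.052 ]
yel [259 301   4  11  33] [260.5 305.8] [ 0.4781 -0.3578  0.052 ]Traceback (most recent call last):
  File "<stdin>", line 10, in <module>
    return _wrapfunc(a, 'argmax', axis=axis, out=out, **kwds)
    return bound(*args, **kwds)
ValueError: attempt to get argmax of an empty sequence
```

Call:
play_rows:
  series:
    - [0,[-0.01,-0.02,0.16],[0,0,0]]
    - [0,[0,0,0.14],[0,0,0]]
    - [0,[0,0,0.06],[0,0,0]]
    - [0,[0,0,0.06],[0,0,0]]
    - [0,[0,0,0.04],[0,0,0]]
    - [0,[0,0,0.02],[0,0,0]]
    - [0,[0,0,0],[0,0,0]]

```text
t: 5.62
tool_pos: [0.4271, -0.3406, 0.0459]
tool_rot: [-0.614, -3.081, -0.0]
contact_force: [-4.2, 4.9, 11.1]
opening: -0.0001
grip_force: 5.6
```

Call:
play_rows:
  series:
    - [0,[0,0,-0.6],[0,0,0]]
    - [0,[0,0,-1],[0,0,0]]
    - [0,[0,0,-1],[0,0,0]]
    - [0.2,[0.15,0.5,-0.6],[0,0,0]]
    - [0.4,[0.3,0.9,0],[0,0,0]]
    - [0.6,[0.3,0.9,0],[0,0,0]]
    - [0.8,[0.3,0.9,0],[0,0,0]]
    - [1,[0.3,0.9,0],[0,0,0]]

```text
t: 6.62
tool_pos: [0.4429, -0.1239, 0.2039]
tool_rot: [0.615, 3.08, -0.0]
contact_force: [0.9, 0.4, -0.3]
opening: 0.0835
grip_force: 0.0
```

Call:
play_rows:
  series:
    - [1,[0.3,0.9,0],[0,0,0]]
    - [1,[0.3,0.9,0],[0,0,0]]
    - [1,[0.3,0.9,0],[0,0,0]]
    - [1,[0.3,0.9,0],[0,0,0]]
    - [1,[0.3,0.9,0],[0,0,0]]
    - [1,[0.3,0.9,0],[0,0,0]]
    - [1,[0.3,0.9,0],[0,0,0]]
    - [1,[0.3,0.9,0],[0,0,0]]

```text
t: 7.62
tool_pos: [0.4703, 0.2548, 0.2038]
tool_rot: [0.614, 3.081, -0.0]
contact_force: [0.4, 0.6, 0.3]
opening: 0.0854
grip_force: 0.0
```

Call:
play_rows:
  series:
    - [1,[0.3,0.9,0],[0,0,0]]
    - [1,[0.3,0.9,0],[0,0,0]]
    - [1,[0,0,0],[0,0,-0.8]]
    - [1,[0,0,0],[0,0,-1]]
    - [1,[0,0,0],[0,0,-1]]
    - [1,[0,0,0],[0,0,-1]]
    - [1,[0,0,0],[0,0,-1]]
    - [1,[0,0,0],[0,0,0]]

```text
t: 8.62
tool_pos: [0.4771, 0.3477, 0.2037]
tool_rot: [0.43, -3.112, 0.0]
contact_force: [-0.3, 0.1, -0.1]
opening: 0.0853
grip_force: 0.0
```

```bash
cat >> h.py <<'E'
def wrist(name=None):
    o=ctrl.get_obs();T=np.eye(4);T[:3,:3]=R.from_rotvec(o["tool_rot"]).as_matrix();T[:3,3]=o["tool_pos"]
    im=imaging.get_image("wrist");im["extrinsics"]=np.linalg.inv(T@np.array(im["hand_eye"]))
    if name: np.savez(name,**im);cv2.imwrite(f"pics/{name}.png",cv2.resize(im["color"],(800,600),interpolation=cv2.INTER_CUBIC))
    return im,o
def down(yaw_y): # tool y at world yaw (deg), z down
    y=np.deg2rad(yaw_y);Y=np.array([np.cos(y),np.sin(y),0]);Z=np.array([0,0,-1.]);return R.from_matrix(np.c_[np.cross(Y,Z),Y,Z]).as_rotvec()
E
python3 - <<'E'
from h import *
im,o=wrist("w2");print(o["t"],o["tool_pos"].round(4),o["tool_rot"].round(3),o["q"].round(2),o["opening"])
for n,p in dict(grip=(.475,.365,.06),hinge=(.368,.335,.06),tipL=(.557,.434,.06),tipR=(.579,.349,.06)).items(): print(n,np.array(proj(im,p))*1.5625)
print(delta([.475,.365,.1],down(105.6)))
E
```

```text
8.625 [0.4771 0.3477 0.2037] [ 0.43  -3.112  0.   ] [ 0.5  -0.01  1.72 -0.    1.43 -1.34] 0.085285378100505
grip [426.41576897 284.9249464 ]
hinge [429.69134088 114.88715741]
tipL [480.8981634  405.57355977]
tipR [368.27065274 403.49035513]
(array([-0.05,  0.34,  2.08]), array([-0.  , -0.  ,  0.01]))
```

View pics/w2.png

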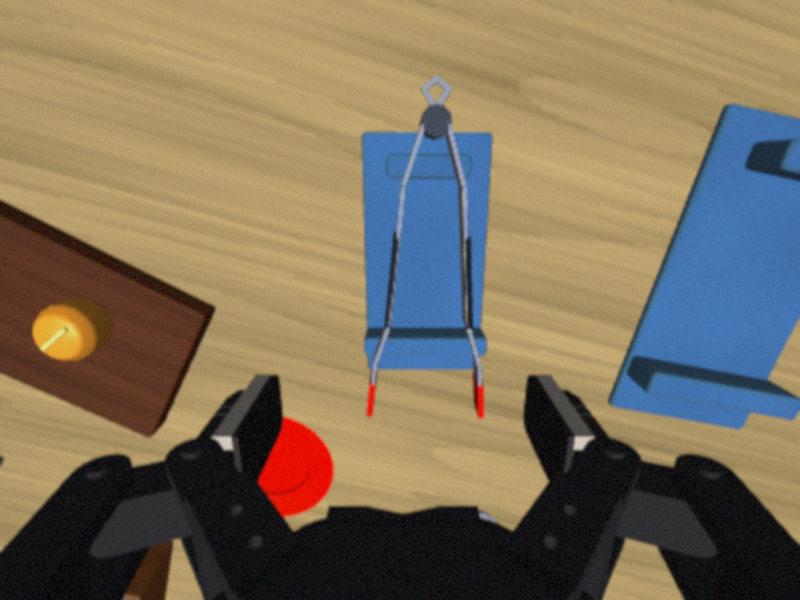

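The wrist view shows the hinge at (436,121), the sleeves centred at about (391,282) and (469,284), and the tips at (370,400) and (481,400). I'll refine the grip centre and yaw from these.

Run:
```python
from h import *
im=dict(np.load("w2.npz"));s=1.5625
P=lambda u,v,z=.06:ray(im,u/s,v/s,z)
h=P(436,121);tl=P(481,400);tr=P(370,400);sl=P(469.5,284);sr=P(391.5,282)
tm=(tl+tr)/2;d=tm-h;print(h,tl,tr,"len",np.linalg.norm(d),"gap",np.linalg.norm(tl-tr),"yaw",np.rad2deg(np.arctan2(d[1],d[0])))
g=(sl+sr)/2;print("sleeve mid",g,"gap",np.linalg.norm(sl-sr),"along axis",h+d*110/205)
print("roll",ray(im,65/s,332/s,.07),"board corner",P(213,309,.04),P(150,436,.04))
```

```text
[0.37032528 0.33987251 0.06      ] [0.55230524 0.4324701  0.06      ] [0.57564766 0.34952837 0.06      ] len 0.20028659445861424 gap 0.08616379965182148 yaw 14.789454871043521
sleeve mid [0.47285421 0.36739983 0.06      ] gap 0.05532328519442627 along axis [0.47423566 0.36730636 0.06      ]
roll [0.57516337 0.12686215 0.07      ] board corner [0.54326438 0.21444494 0.04      ] [0.67257739 0.17869194 0.04      ]
```

Run:
```python
from h import *
print(delta([.474,.367,.025],down(104.8)))
```

```text
(array([-0.04,  0.39,  3.58]), array([-0.  , -0.  ,  0.11]))
```

Call:
play_rows:
  series:
    - [1,[-0.04,0.39,0.3],[0,0,0.11]]
    - [1,[0,0,0.8],[0,0,0]]
    - [1,[0,0,0.8],[0,0,0]]
    - [1,[0,0,0.6],[0,0,0]]
    - [1,[0,0,0.6],[0,0,0]]
    - [1,[0,0,0.46],[0,0,0]]
    - [1,[0,0,0],[0,0,0]]
    - [1,[0,0,0],[0,0,0]]

```text
t: 9.68
tool_pos: [0.4745, 0.3675, 0.0272]
tool_rot: [-0.407, 3.114, 0.001]
contact_force: [0.0, -0.1, 0.6]
opening: 0.0853
grip_force: 0.0
```

Call:
play_rows:
  series:
    - [0.75,[0,0,0],[0,0,0]]
    - [0.7,[0,0,0],[0,0,0]]
    - [0.66,[0,0,0],[0,0,0]]
    - [0.62,[0,0,0],[0,0,0]]
    - [0.62,[0,0,0],[0,0,0]]
    - [0.62,[0,0,0],[0,0,0]]
  force: 30

```text
t: 10.42
tool_pos: [0.4758, 0.3683, 0.0295]
tool_rot: [-0.408, 3.11, 0.003]
contact_force: [-1.7, -0.7, 8.8]
opening: 0.0529
grip_force: 10.3
```

Run:
```python
from h import *
im,o=wrist("w3");print({k:np.round(o[k],4) for k in("t","tool_pos","tool_rot","contact_force","opening","grip_force")})
print(delta([.474,.367,.025],down(104.8)))
```

```text
{'t': np.float64(10.425), 'tool_pos': array([0.4758, 0.3683, 0.0295]), 'tool_rot': array([-4.0810e-01,  3.1104e+00,  2.8000e-03]), 'contact_force': array([-1.7453, -0.6896,  8.8285]), 'opening': np.float64(0.0529), 'grip_force': np.float64(10.3268)}
(array([ 0.04, -0.02,  0.09]), array([0.01, 0.03, 0.02]))
```

View pics/w3.png

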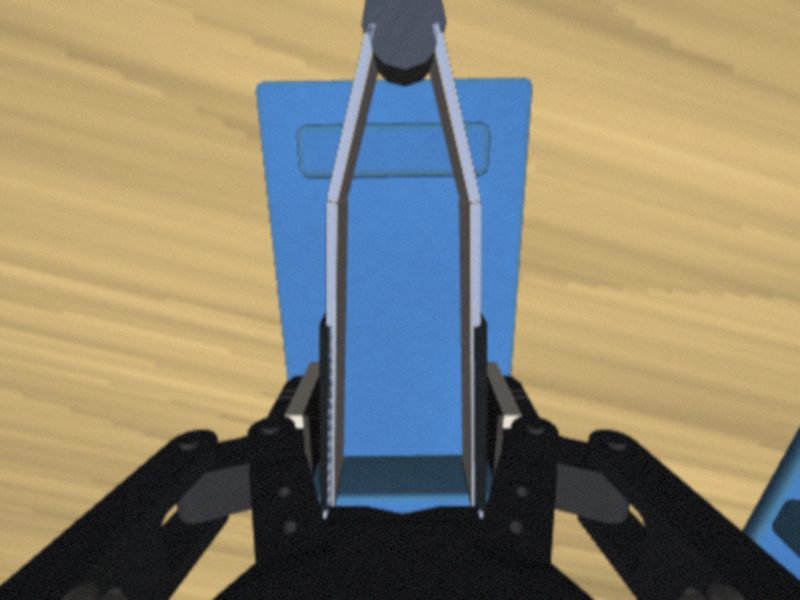

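The tongs' sleeves are between the pads, with the hinge at (404,20) and 53 mm over the sleeves. I'm lifting gently.

Call:
play_rows:
  series:
    - [0.61,[0,0,-0.1],[0,0,0]]
    - [0.61,[0,0,-0.2],[0,0,0]]
    - [0.61,[0,0,-0.4],[0,0,0]]
    - [0.61,[0,0,-0.6],[0,0,0]]
    - [0.61,[0,0,-0.7],[0,0,0]]
    - [0.61,[0,0,-0.6],[0,0,0]]
    - [0.61,[0,0,-0.3],[0,0,0]]
    - [0.61,[0,0,0],[0,0,0]]

```text
t: 11.48
tool_pos: [0.4745, 0.3675, 0.1729]
tool_rot: [-0.409, 3.112, 0.002]
contact_force: [0.1, -0.6, -2.9]
opening: 0.0523
grip_force: 6.9
```

Run:
```python
from h import *
im,o=wrist("w4");print({k:np.round(o[k],4) for k in("t","tool_pos","tool_rot","contact_force","wrist_torque","opening","grip_force")})
t=imaging.get_image("top");np.savez("top2",**t);s=imaging.get_image("scene");np.savez("scene2",**s)
A=cv2.resize(s["color"][90:230,210:360],(430,401),interpolation=cv2.INTER_CUBIC);B=cv2.resize(im["color"],(370,278));B=cv2.copyMakeBorder(B,0,123,0,0,cv2.BORDER_CONSTANT)
cv2.imwrite("pics/c4.png",np.hstack([A,B]))
```

```text
{'t': np.float64(11.475), 'tool_pos': array([0.4745, 0.3675, 0.1729]), 'tool_rot': array([-4.0860e-01,  3.1122e+00,  1.8000e-03]), 'contact_force': array([ 0.1196, -0.6397, -2.8907]), 'wrist_torque': array([ 0.0228, -0.0639, -0.0145]), 'opening': np.float64(0.0523), 'grip_force': np.float64(6.9133)}
```

View pics/c4.png

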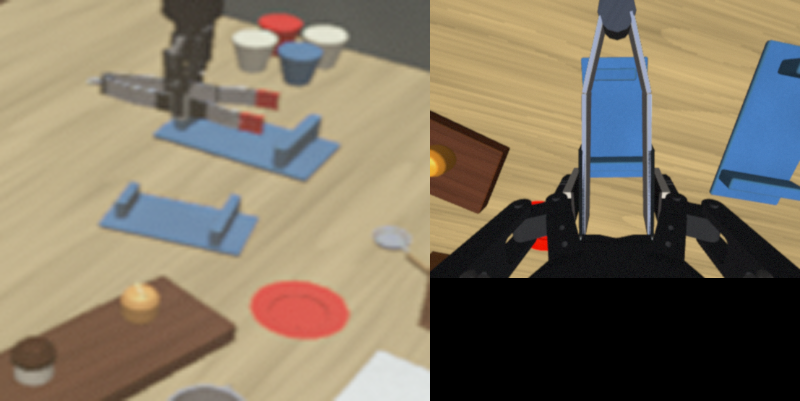

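The tongs are lifted and level, with both red tips clear (scene crop (265,100) and (250,122)). Next I locate the tips relative to the TCP and work out the approach.

```bash
cat >> h.py <<'E'
def tri(uvs):
    A=[];b=[]
    for im,u,v in uvs:
        E=im["extrinsics"];P=np.array([[im["fx"],0,im["cx"]],[0,im["fy"],im["cy"]],[0,0,1]])@E[:3]
        for k,w in((0,u),(1,v)): r=P[k]-w*P[2]; r=r/np.linalg.norm(r[:3]);A.append(r[:3]);b.append(-r[3])
    return np.linalg.lstsq(np.array(A),np.array(b),rcond=None)[0]
def blobs(im,box,lo=(0,150,90),hi=(8,255,255),n=2):
    x0,y0,x1,y1=[int(round(b)) for b in box]
    m=cv2.inRange(cv2.cvtColor(im["color"][y0:y1,x0:x1],cv2.COLOR_BGR2HSV),np.array(lo),np.array(hi))
    k,l,s,c=cv2.connectedComponentsWithStats(m);ix=1+np.argsort(-s[1:,4])[:n]
    return sorted([(c[i][0]+x0,c[i][1]+y0,s[i,4]) for i in ix])
E
python3 - <<'E'
from h import *
t=dict(np.load("top2.npz"));s=dict(np.load("scene2.npz"));o=ctrl.get_obs()
c=o["tool_pos"]; e=proj(t,[.565,.392,.19])
bt=blobs(t,(e[0]-28,e[1]-18,e[0]+28,e[1]+15));bs=blobs(s,(292,118,312,138));print(np.round(bt,1).tolist(),np.round(bs,1).tolist(),np.round(e,1))
L=tri([(t,*bt[0][:2]),(s,*max(bs,key=lambda b:b[0])[:2])]);Rr=tri([(t,*bt[1][:2]),(s,*min(bs,key=lambda b:b[0])[:2])])
print(L.round(4),Rr.round(4),"gap",np.linalg.norm(L-Rr))
r=R.from_rotvec(o["tool_rot"]);print("tips mid in tool",r.inv().apply((L+Rr)/2-c).round(4))
q=blobs(t,(238,178,264,203),(10,120,130),(24,255,255),1)[0];q2=blobs(s,(248,185,270,205),(10,120,130),(24,255,255),1)[0]
m=lambda im,z:[np.round(ray(im,*b[:2],z),4) for b in (q if im is t else q2,)]
print("roll",q,q2,m(t,.063),m(s,.06),tri([(t,*q[:2]),(s,*q2[:2])]).round(4))
# circle fit of top outline
im=t["color"][170:210,225:280];cv2.imwrite("pics/roll_top.png",cv2.resize(np.hstack([im,s["color"][176:216,231:286]]),None,fx=7,fy=7,interpolation=cv2.INTER_CUBIC))
E
```

```text
[[132.6, 191.2, 16.0], [160.0, 185.9, 22.0]] [[297.4, 132.4, 18.0], [302.9, 124.4, 19.0]] [147.1 190.7]
[0.5594 0.4261 0.1901] [0.5756 0.3576 0.19  ] gap 0.07037938718258571
tips mid in tool [-0.0978 -0.0001 -0.021 ]
roll (np.float64(251.1875), np.float64(190.3125), np.int32(128)) (np.float64(258.7264957264957), np.float64(196.43589743589743), np.int32(117)) [array([0.5816, 0.1219, 0.063 ])] [array([0.5846, 0.1174, 0.06  ])] [0.582  0.1216 0.0563]
```

View pics/roll_top.png

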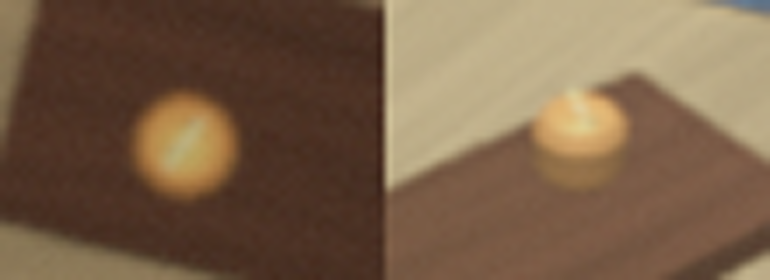

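The roll is at (0.582, 0.122) by both cameras, and the tips' midpoint is 98 mm ahead of the TCP and 21 mm above it. Next I turn to yaw -15° and move above the roll.

Call:
play_rows:
  series:
    - [0.61,[0,0,0],[0,0,0.4]]
    - [0.61,[0,0,0],[0,0,0.7]]
    - [0.61,[0,0,0],[0,0,0.8]]
    - [0.61,[0,0,0],[0,0,0.8]]
    - [0.61,[0,0,0],[0,0,0.7]]
    - [0.61,[0,0,0],[0,0,0.33]]
    - [0.61,[0,0,0],[0,0,0]]

```text
t: 12.5
tool_pos: [0.4731, 0.3667, 0.1693]
tool_rot: [-0.406, -3.113, 0.003]
contact_force: [-0.3, -0.1, -2.4]
opening: 0.0521
grip_force: 6.9
```

Call:
play_rows:
  series:
    - [0.61,[-0.1,-0.3,0],[0,0,0]]
    - [0.61,[-0.2,-0.6,0],[0,0,0]]
    - [0.61,[-0.25,-0.75,0],[0,0,0]]
    - [0.61,[-0.25,-0.75,0],[0,0,0]]
    - [0.61,[-0.25,-0.75,0.1],[0,0,0]]
    - [0.61,[-0.2,-0.6,0.2],[0,0,0]]
    - [0.61,[-0.14,-0.44,0.3],[0,0,0]]
    - [0.61,[0,0,0.2],[0,0,0]]

```text
t: 13.5
tool_pos: [0.4867, 0.1449, 0.1301]
tool_rot: [-0.411, -3.114, 0.001]
contact_force: [-0.8, -0.2, -1.6]
opening: 0.0526
grip_force: 6.9
```

Call:
play_rows:
  series:
    - [0.61,[0,0,0],[0,0,0]]
    - [0.61,[0,0,0],[0,0,0]]

```text
t: 13.75
tool_pos: [0.4874, 0.1474, 0.1317]
tool_rot: [0.405, 3.115, 0.001]
contact_force: [0.3, 0.4, -0.1]
opening: 0.0524
grip_force: 6.9
```

```bash
cat > tips.py <<'E'
from h import *
import sys
o=ctrl.get_obs();r=R.from_rotvec(o["tool_rot"]);t=imaging.get_image("top");s=imaging.get_image("scene")
print({k:np.round(o[k],4) for k in("t","tool_pos","contact_force","opening","grip_force")})
m=o["tool_pos"]+r.apply([-.098,0,-.021]);e=proj(t,m);f=proj(s,m)
bt=blobs(t,(e[0]-25,e[1]-18,e[0]+25,e[1]+15));bs=blobs(s,(f[0]-22,f[1]-22,f[0]+22,f[1]+22));print(np.round(bt,1).tolist(),np.round(bs,1).tolist())
# world-left tip = smaller top column; in scene view it is the upper/right one
L=tri([(t,*bt[0][:2]),(s,*bs[1][:2])]);Q=tri([(t,*bt[1][:2]),(s,*bs[0][:2])])
print("L",L.round(4),"R",Q.round(4),"gap",np.linalg.norm(L-Q).round(4),"mid tool",r.inv().apply((L+Q)/2-o["tool_pos"]).round(4))
print("roll in tool",r.inv().apply(np.array([.582,.1217,.057])-o["tool_pos"]).round(4))
print("delta",delta([.4875,.147,.04],down(75)))
c=t["color"][int(e[1])-45:int(e[1])+65,int(e[0])-50:int(e[0])+50];d=s["color"][int(f[1])-50:int(f[1])+60,int(f[0])-60:int(f[0])+50]
cv2.imwrite(f"pics/{sys.argv[1]}.png",cv2.resize(np.hstack([c,d]),None,fx=3.7,fy=3.7,interpolation=cv2.INTER_CUBIC))
E
python3 tips.py a1
```

```text
{'t': np.float64(13.75), 'tool_pos': array([0.4874, 0.1474, 0.1317]), 'contact_force': array([ 0.2987,  0.4253, -0.1249]), 'opening': np.float64(0.0524), 'grip_force': np.float64(6.9138)}
[[238.6, 183.0, 39.0], [264.3, 189.7, 35.0]] [[249.6, 174.3, 18.0], [267.2, 167.2, 17.0]]
L [0.5901 0.1559 0.1544] R [0.5727 0.0872 0.1566] gap 0.0709 mid tool [-0.0975 -0.001  -0.0238]
roll in tool [-0.098  -0.0007  0.0747]
delta (array([ 0.  , -0.01,  1.84]), array([0.  , 0.01, 0.02]))
```

View pics/a1.png

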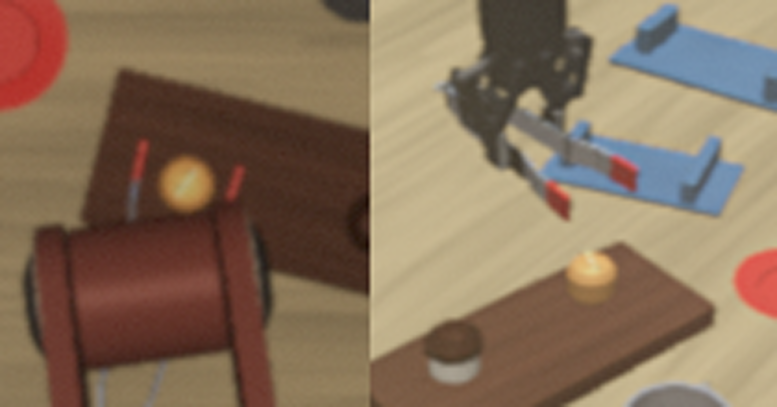

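The tips straddle the roll in both views (top crop: tips (140,160) and (236,183), roll (187,183)), and the offset is within 1 mm. I'm descending.

Call:
play_rows:
  series:
    - [0.61,[0,0,0.2],[0,0,0]]
    - [0.61,[0,0,0.4],[0,0,0]]
    - [0.61,[0,0,0.4],[0,0,0]]
    - [0.61,[0,0,0.4],[0,0,0]]
    - [0.61,[0,0,0.3],[0,0,0]]
    - [0.61,[0,0,0.1],[0,0,0]]
    - [0.61,[0,0,0],[0,0,0]]
    - [0.61,[0,0,0],[0,0,0]]

```text
t: 14.85
tool_pos: [0.488, 0.1469, 0.0421]
tool_rot: [0.407, 3.114, 0.001]
contact_force: [0.1, -0.2, -0.5]
opening: 0.0521
grip_force: 6.9
```

```bash
python3 tips.py a2
```

```text
{'t': np.float64(14.85), 'tool_pos': array([0.488 , 0.1469, 0.0421]), 'contact_force': array([ 0.1211, -0.2102, -0.4809]), 'opening': np.float64(0.0521), 'grip_force': np.float64(6.9139)}
[[239.2, 186.6, 36.0], [262.6, 193.4, 35.0]] [[250.0, 198.5, 35.0], [266.7, 190.0, 29.0]]
L [0.5906 0.156  0.0661] R [0.5723 0.0883 0.0637] gap 0.0702 mid tool [-0.0968  0.0001 -0.0227]
roll in tool [-0.0974 -0.0002 -0.0148]
delta (array([ 0.01, -0.  ,  0.04]), array([0.  , 0.01, 0.01]))
```

Call:
play_rows:
  series:
    - [0.61,[0,0,0.06],[0,0,0]]
    - [0.57,[0,0,0],[0,0,0]]
    - [0.53,[0,0,0],[0,0,0]]
    - [0.5,[0,0,0],[0,0,0]]
    - [0.47,[0,0,0],[0,0,0]]
    - [0.44,[0,0,0],[0,0,0]]
    - [0.4,[0,0,0],[0,0,0]]
    - [0.36,[0,0,0],[0,0,0]]
  force: 33

```text
t: 15.95
tool_pos: [0.4873, 0.1468, 0.0383]
tool_rot: [0.407, 3.115, 0.0]
contact_force: [-0.9, 0.3, -0.1]
opening: 0.039
grip_force: 33.2
```

Call:
play_rows:
  series:
    - [0.3,[0,0,0],[0,0,0]]
    - [0.3,[0,0,0],[0,0,0]]
    - [0.3,[0,0,0],[0,0,0]]
    - [0.3,[0,0,0],[0,0,0]]

```text
t: 16.45
tool_pos: [0.4873, 0.1468, 0.0382]
tool_rot: [0.407, 3.115, -0.0]
contact_force: [-0.4, -0.1, 0.1]
opening: 0.0395
grip_force: 33.2
```

```bash
python3 tips.py a3
```

```text
{'t': np.float64(16.45), 'tool_pos': array([0.4873, 0.1468, 0.0382]), 'contact_force': array([-0.3738, -0.1378,  0.1018]), 'opening': np.float64(0.0395), 'grip_force': np.float64(33.1593)}
[[242.9, 187.8, 28.0], [259.3, 192.3, 26.0]] [[252.6, 198.9, 36.0], [265.4, 193.1, 10.0]]
L [0.5897 0.1465 0.0586] R [0.5758 0.0975 0.058 ] gap 0.0509 mid tool [-0.0987  0.0005 -0.02  ]
roll in tool [-0.098   0.     -0.0188]
delta (array([-0.  ,  0.  , -0.04]), array([0.  , 0.  , 0.01]))
```

The sleeves are at 39.5 mm with 33 N on the pads, so the tips are closed on the roll. I'm lifting.

Call:
play_rows:
  series:
    - [0.3,[0,0,-0.1],[0,0,0]]
    - [0.3,[0,0,-0.25],[0,0,0]]
    - [0.3,[0,0,-0.45],[0,0,0]]
    - [0.3,[0,0,-0.6],[0,0,0]]
    - [0.3,[0,0,-0.6],[0,0,0]]
    - [0.3,[0,0,-0.6],[0,0,0]]
    - [0.3,[0,0,-0.4],[0,0,0]]
    - [0.3,[0,0,-0.2],[0,0,0]]

```text
t: 17.55
tool_pos: [0.4877, 0.1469, 0.1998]
tool_rot: [0.407, 3.113, 0.001]
contact_force: [-0.7, 0.0, -2.1]
opening: 0.0393
grip_force: 33.4
```

Call:
play_rows:
  series:
    - [0.3,[0,0,0],[0,0,0]]
    - [0.3,[0,0,0],[0,0,0]]
    - [0.3,[0,0,0],[0,0,0]]
    - [0.3,[0,0,0],[0,0,0]]

```text
t: 18.05
tool_pos: [0.4868, 0.1468, 0.1973]
tool_rot: [-0.407, -3.114, 0.001]
contact_force: [-0.9, 0.1, -1.9]
opening: 0.0392
grip_force: 33.4
```

```bash
python3 tips.py a4
```

```text
{'t': np.float64(18.05), 'tool_pos': array([0.4868, 0.1468, 0.1973]), 'contact_force': array([-0.8555,  0.1367, -1.8652]), 'opening': np.float64(0.0392), 'grip_force': np.float64(33.4256)}
[[242.5, 181.7, 38.0], [261.5, 186.8, 38.0]] [[252.2, 154.5, 21.0], [267.0, 150.0, 1.0]]
L [0.5888 0.1473 0.2189] R [0.5739 0.0977 0.2212] gap 0.0518 mid tool [-0.0976  0.0008 -0.0229]
roll in tool [-0.0986  0.0003  0.1402]
delta (array([-0.01,  0.01,  3.16]), array([-0.  , -0.  ,  0.01]))
```

View pics/a4.png

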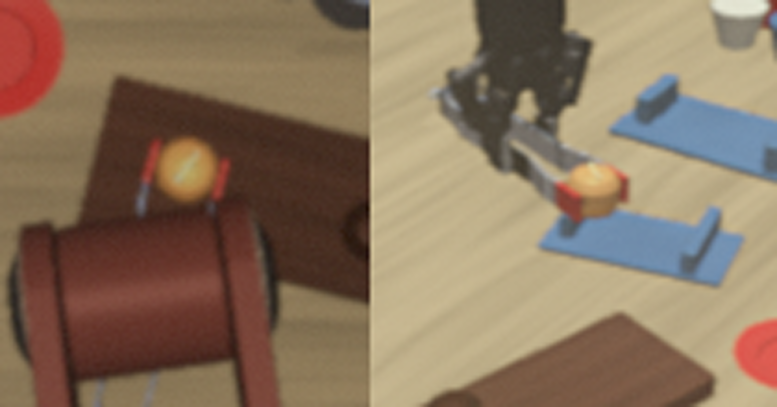

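The roll is held between the red tips (scene crop (597,190)), about 16 cm above the board. The force readings are steady, so I'm handing in.

```bash
python3 -c "
from station import ctrl;print(ctrl.finish_job())"
```

```text
the job is handed in; nothing more can be done
None
```

I pressed the red key and then the blue key fully down, and handed the job in with the roll held in the tongs about 16 cm above the board, at about 18 s of the 64 s allowed.

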